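Ring the bell push, then hold the meal carrier up level

ROBOT

A 6-joint arm with a two-finger parallel gripper is mounted at the origin on the work surface. World frame = base frame: x ahead of the robot, y to its left, z up, the work surface at z = 0. Lengths are in mm, angles in rad, forces in N, time in s.
With the tool pointing down it reaches from about 300 to 775 mm from the base axis. Payload 14.6 kg.
Tool frame: the origin (TCP) lies midway between the tips of the shut fingers; the grasp point (between the pads) lies 19 mm behind it; z points along the fingers, y is the line along which they close (so a half turn about z gives the same grasp; the last joint's range is limited). The gripper opens to 85 mm and grips with 20 to 120 N. Pads are 22 mm wide; open, the fingers measure 114 mm over their backs; the gripper's body (76 mm by 85 mm) begins 54 mm behind the grasp point. The pads swing forward as they close: fully open they stand 13 mm farther back than shut.
Start: joints at [-1.323, 0.3, 1.521, -0, 1.321, -0.067], TCP at [170.287, -522.964, 231.281] pointing down, gripper open.
Joint ranges: [-3.03, 3.03], [-0.79, 2.21], [0.23, 2.52], [-1.04, 4.18], [0, 3.07], [-2.55, 2.55]. Speed limits (rad/s): [2.22, 2.22, 2.57, 3.14, 3.14, 3.14].

INTERFACE

Orientations are given as a unit quaternion [x, y, z, w].
In Python, from bench import status, vision, ticket gives the robot as it stands. The module is installed in compiled form; this text tells all that it offers.
- The arm moves only by the tool jog_arm, never from a script. Its argument "plan" is text: rows parted by semicolons, each of 7 numbers parted by spaces: the turn, a rotation vector about the tool's x, y, z each as a share of 6 degrees, from -1 to 1, then the shift along the tool's x, y, z each as a share of 0.02 m, from -1 to 1, then the closure, from 0 (fully open) to 1 (shut). In form: wx wy wz x y z claw; .... A call has 1 to 5 rows; each row shifts and turns the commanded pose from where the row before left it, along the tool's axes as they then stand; what a row does not reach is not made up. A row lasts 1/8 s, in which the tool goes at most 62.5 mm and 10.7 degrees, less where a joint would pass 70% of its speed; a pose out of reach is approached as far as the arm can. A call with a number of a shift or a turn outside -1 to 1 is refused whole. A call with a gripper value outside its range is refused whole. The fingers move at their own pace and stop on an object; "newtons" is the grip in N (left out, the last holds). Time passes only in rows, so rows that do not move let the fingers close. It gives the time, the measured TCP pose, the force, the opening and the grip force at its end, in the units of the state.
- status.get_obs(): the state, without advancing time (a new reading comes with each control period).
- vision.snapshot(name): name is "scene" or "top"; returns a dict with "pixels" (420x560x3 uint8, red, green, blue), "depth" (420x560 float32, mm along the optical axis (not along the pixel's ray), 0 where there is no reading), "camera_matrix" (3x3 intrinsics, pixels), "k1" (the pictures are not rectified: a ray, as slopes to the right and down, at radius r is drawn at 1 + k1 r^2 times it, then the intrinsics apply), "rvec" (rotation vector, rad) and "tvec" (3), from world to camera coordinates, as OpenCV has them. Camera axes: x right, y down, z forward; pixel columns grow to the right and rows downward; lengths in mm; the calibration is good to about 2 mm. A picture is of the moment at which its call begins.
- ticket.close_job(): hands the job in; it is judged then, once.
The state is a dict: "time_s": time; "qpos": joint angles; "qvel": joint speeds; "joint_torque": joint torques, N m; "position": TCP position; "tool_rot": TCP orientation; "ft_force": force on the tool from outside, world axes, zero at the start; "moment": the same for the moment, N m; "grip_width": opening from 0.0 (shut) to 1.0 (fully open); "finger_force": force on a finger pad.
Only numpy, scipy, OpenCV 4.12 (cv2) and the standard library are available. Lean on these libraries where they do the work, as an engineer would, in place of code of your own. Each camera call takes 0.05 s, during which the arm holds its last target. There are 200 camera calls.

TASK

Press the red bell push on its small wooden block fully down and let it spring back up, to call for the meal to be collected. Then take the aluminium carrier by its wooden bar, lift it a good hand's breadth (100 mm) straight up from its place on the ledge with the rice bowl and teaspoon still in it, and finish while holding it there in the air, level and still. Leave the other crockery, bottles and the box's door as they are.

Things in the scene. Friction and masses are not known exactly. Their poses are not given: they have to be found in the camera images.
- bell (a joint): travel of the bell push, m: 0 is up, 0.006 is fully down. Moves straight down on a spring; 5 N pushes it fully home, springs back when let go.
- bell_top (a point): centre of the top face of the red bell push button, 30 mm across, top face 42 mm above the ledge when up, in a white housing 46 mm across whose top is 10 mm lower. It moves down with the button.
- bell_stand: fixed, light wooden block 90 x 90 x 20 mm, the bell push in the middle of its top; origin at the centre of its underside, z up. Stands left or right of the carrier.
- carrier: loose aluminium tray on the ledge, 240 mm (its x) x 140 mm (its y), rim 16 mm high, walls 3 mm; a 4 mm thick upright strip at the middle of each short end carries a straight dark wooden bar along x, over the tray's middle line. Empty mass 0.35 kg, centre of mass over the tray's centre. Origin: centre of its underside, z up. Turned any way round.
- carrier_grip (a point): middle of the dark wooden bar of the carrier: 135 mm above the tray's underside; bar 240 mm long (carrier x), 16 mm wide (carrier y), 22 mm high. Clear all round; the bowl's rim is 66 mm below its underside.
- bowl: white ceramic rice bowl, 112 mm across, 55 mm high, about 0.22 kg (0.15 to 0.31), loose in the carrier, somewhere between its middle and 50 mm towards its +x end; origin at the centre of its underside.
- teaspoon: steel teaspoon, 120 mm long, 32 mm wide, 25 g, loose in the carrier near its -x end, lying across it; origin near mid-length, underside, x along the handle towards the bowl of the spoon.
- tumbler: loose steel tumbler, 68 mm across, 95 mm high, on the ledge straight ahead; origin under its centre. To be left alone.
- mug: loose blue mug, 80 mm across, 85 mm high, on the ledge at the right; to be left alone.
- soap: loose yellow soap bottle, 60 mm across, 170 mm high, on the ledge at the left; to be left alone.
- jar: loose amber jar, 76 mm across, 100 mm high, on the ledge at the left; to be left alone.
- box_door_handle (a point): grip point of the knob of the open green door of the utensil box. The box (190 mm high) and a wire drying rack with three aluminium plates stand on a clamped 20 mm wooden board along the far edge of the ledge, all fixed and beyond the work; a fixed grey basin 100 mm high stands at the far right.
There are look-alikes about, which are no part of the job. Of the things like the bell_stand, leave any that is blue, green or purple; of the rest the larger one is meant.

How it is judged:
By the outcome, as a careful person would: the job done as asked, in the order asked, and still so for the second after the job is handed in, while the arm keeps its last pose, push and grip.
It also fails if it takes over 48 s, if anything falls off the work surface, if the arm or the gripper's body presses on something with over 40 N, if the wrist force passes 120 N, or if a joint passes its speed limit or range.

## Working session

There is one attempt and no reset: what is moved stays moved. The work goes in short steps, Python scripts to look and compute and a tool call to move; the robot and the scene stay as the last step left them, time stands still between calls to the robot, and variables do not carry over. Pictures are saved under pics/ and viewed, at most 10 in all, crops included, and the job is handed in when it is done.

Besides the shell and the picture viewer there is one more tool, called after "Call:" as a command line: name --argument value ..., lists and objects as JSON in quotes. jog_arm: Moves the arm, as the interface text tells. Its arguments: {"type":"object","properties":{"plan":{"type":"string"},"newtons":{"type":"number"}},"required":["plan"]}

```bash
mkdir -p pics; cat > h.py <<'E'
import numpy as np, cv2
from bench import status, vision, ticket
from scipy.spatial.transform import Rotation as R
def snap(n):
    s=vision.snapshot(n); s['R']=cv2.Rodrigues(np.array(s['rvec'],float))[0]; s['t']=np.array(s['tvec'],float).ravel(); return s
def world(s):
    """world points for every pixel (420x560x3) from depth, and rays"""
    K=np.array(s['camera_matrix'],float)
    v,u=np.mgrid[0:420,0:560].astype(float)
    d=np.array([s['k1'],0,0,0,0],float)
    p=cv2.undistortPoints(np.stack([u,v],-1).reshape(-1,1,2),K,d).reshape(420,560,2)
    ray=np.concatenate([p,np.ones((420,560,1))],-1)
    return (ray*s['depth'][...,None]-s['t'])@s['R'], ray@s['R'], -s['R'].T@s['t']
def onplane(s,u,v,z):
    _,r,c=world(s); d=r[int(round(v)),int(round(u))]; return c+d*(z-c[2])/d[2]
E
python3 - <<'E'
from h import *
o=status.get_obs(); print({k:np.round(v,3) for k,v in o.items()})
for n in('scene','top'):
    s=snap(n); cv2.imwrite(f'pics/{n}0.png',s['pixels'][...,::-1]); print(n,s['camera_matrix'],s['k1'],-s['R'].T@s['t'])
    np.savez(f'{n}0.npz',**s)
E
```

```text
{'time_s': np.float64(0.0), 'qpos': array([-1.323,  0.301,  1.522, -0.   ,  1.321, -0.067]), 'qvel': array([ 0.   ,  0.   , -0.   ,  0.   ,  0.   , -0.002]), 'joint_torque': array([ 3.000e-03, -5.435e+01, -3.618e+01,  0.000e+00,  4.000e-03,
       -0.000e+00]), 'position': array([ 170.214, -522.733,  230.687]), 'tool_rot': array([ 0.988,  0.157, -0.   , -0.001]), 'ft_force': array([ 0.767,  0.09 , -0.322]), 'moment': array([ 0.029, -0.08 , -0.013]), 'finger_force': np.float64(0.0), 'grip_width': np.float64(0.999)}
scene [[416.96420875   0.         280.64976207]
 [  0.         416.96420875 208.58897452]
 [  0.           0.           1.        ]] -0.048166951320870594 [1470.59862855 -250.63701281  753.29901762]
top [[397.76783456   0.         278.25838196]
 [  0.         397.76783456 204.20186334]
 [  0.           0.           1.        ]] -0.009844906006714324 [ 363.68807762   40.62035366 1060.29203693]
```

View pics/scene0.png

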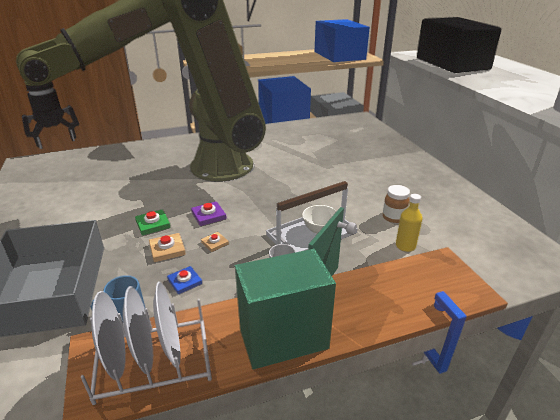

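View pics/top0.png

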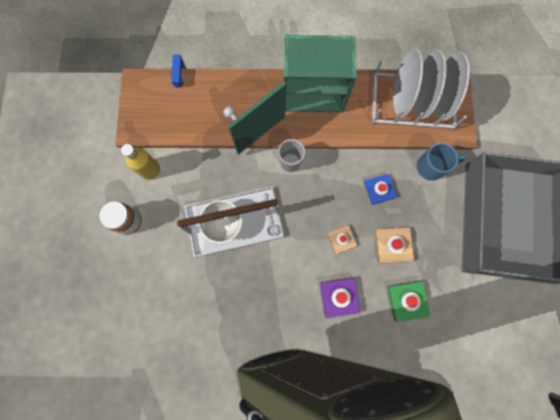

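Both views show five bell stands. In the top view they are blue (381,188), small wood (343,239), larger wood (396,245), purple (342,297) and green (411,301). I choose the larger plain wood one at (396,245). The carrier's dark bar runs from (180,223) to (277,202), with the bowl at (220,222) and the spoon at (272,225).

```bash
python3 - <<'E'
from h import *
s=dict(np.load('top0.npz')); W,r,c=world(s); px=s['pixels'].astype(int)
hsv=cv2.cvtColor(s['pixels'],cv2.COLOR_RGB2HSV)
red=(((hsv[...,0]<6)|(hsv[...,0]>172))&(hsv[...,1]>150)&(hsv[...,2]>100)).astype(np.uint8)
n,l,st,ce=cv2.connectedComponentsWithStats(red)
for i in range(1,n):
    if st[i,4]>15: print('red',ce[i].round(1),st[i,4],onplane(s,*ce[i],42).round(1),np.median(W[l==i],0).round(1))
# bars: points with height 120..160
m=(W[...,2]>110)&(W[...,2]<175)&(s['depth']>0)
m[:190]=0;m[260:]=0;m[:,:170]=0;m[:,300:]=0
P=W[m];print('bar',len(P),np.median(P[:,2]),P.min(0).round(),P.max(0).round())
rect=cv2.minAreaRect(P[:,:2].astype(np.float32));print(rect)
# wood blocks
for nm,(a,b,cc,d) in {'big':(225,266,372,418),'small':(224,255,326,360)}.items():
    sub=np.zeros((420,560),bool);sub[a:b,cc:d]=1
    w=sub&(hsv[...,0]>8)&(hsv[...,0]<22)&(hsv[...,1]>80)&(W[...,2]>12)&(W[...,2]<28)
    print(nm,w.sum(),cv2.minAreaRect(W[w][:,:2].astype(np.float32)))
s2=dict(np.load('scene0.npz')); W2,_,_=world(s2)
m=(W2[...,2]>110)&(W2[...,2]<175)&(W2[...,0]>300)&(W2[...,0]<600)&(W2[...,1]>-20)&(W2[...,1]<330)&(s2['depth']>0)
h2=cv2.cvtColor(s2['pixels'],cv2.COLOR_RGB2HSV); m&=(h2[...,2]<120)&((h2[...,0]<25)|(h2[...,0]>165))
P=W2[m];print('bar2',len(P),np.median(P,0).round(),cv2.minAreaRect(P[:,:2].astype(np.float32)),np.percentile(P[:,2],[5,95]))
h2r=(((h2[...,0]<6)|(h2[...,0]>172))&(h2[...,1]>150)&(h2[...,2]>100)).astype(np.uint8)
n,l,st,ce=cv2.connectedComponentsWithStats(h2r)
for i in range(1,n):
    if st[i,4]>15: print('red2',ce[i].round(1),onplane(s2,*ce[i],40).round(1))
# bowl rim: whitish height 50..60
m=(W[...,2]>48)&(W[...,2]<68)&(s['depth']>0);m[:190]=0;m[265:]=0;m[:,:170]=0;m[:,290:]=0
print('bowl',m.sum(),cv2.minEnclosingCircle(W[m][:,:2].astype(np.float32)))
a=cv2.resize(s['pixels'][170:270,165:435,::-1],None,fx=2.9,fy=2.9,interpolation=cv2.INTER_CUBIC);cv2.imwrite('pics/c1.png',a)
E
```

```text
red [381.9 187. ] 30 [ 619.2 -226.8   42. ] [ 622.3 -229.1   31.9]
red [343.  238.2] 21 [ 483.8 -120.6   42. ] [ 485.3 -122.7   28.6]
red [396.8 243.8] 68 [ 469.2 -258.4   42. ] [ 469.3 -258.5   41.6]
red [341.2 297.3] 73 [ 336.1 -111.8   42. ] [ 336.  -112.1   41.7]
red [411.6 301. ] 77 [ 327.3 -288.3   42. ] [ 327.3 -287.2   40.9]
bar 826 144.87332483441915 [494.  46. 113.] [563. 282. 151.]
((529.9200439453125, 165.24459838867188), (19.447446823120117, 240.24026489257812), 12.933934211730957)
big 853 ((470.0856628417969, -259.2054443359375), (88.89183044433594, 89.77741241455078), 3.7152886390686035)
small 236 ((484.5096130371094, -122.65606689453125), (58.36991882324219, 60.208248138427734), 20.34291648864746)
bar2 605 [539. 153. 140.] ((533.5338134765625, 164.42202758789062), (19.140480041503906, 243.91253662109375), 13.115123748779297) [126.57889674 146.53030253]
red2 [207.6 206. ] [ 341.9 -114.    40. ]
red2 [150.6 214.5] [ 336.4 -290.5   40. ]
red2 [214.  236.2] [ 505.3 -126.5   40. ]
red2 [164.9 239.2] [ 475.  -261.3   40. ]
red2 [183.3 273.3] [ 635.6 -231.9   40. ]
bowl 301 ((521.289306640625, 162.6268310546875), 119.09374237060547)
```

View pics/c1.png

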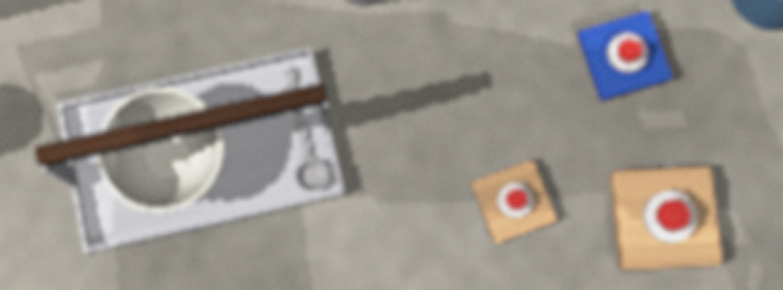

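The crop confirms that the stand at top-view (396,245) is the larger plain wood one, about 90 mm against 60 mm for the small one. The bell top is at about (470,-259,42). The bar's middle is at about (531,165,135), with carrier +x (the bowl end) along (-0.224,0.975).

Call:
jog_arm --plan "0 0 0 1 -0.43 0 1;0 0 0 1 -0.43 0 1;0 0 0 1 -0.43 0 1;0 0 0 1 -0.43 0 1;0 0 0 1 -0.43 0 1" --newtons 60

```text
time_s: 0.72
position: [253.5, -449.6, 231.4]
tool_rot: [0.988, 0.157, 0.0, -0.0]
ft_force: [0.5, -1.5, -1.2]
grip_width: -0.005
finger_force: 0.0
```

Call:
jog_arm --plan "0 0 0 1 -0.43 0 1;0 0 0 1 -0.43 0 1;0 0 0 1 -0.43 0 1;0 0 0 1 -0.43 0 1;0 0 0 1 -0.43 0 1"

```text
time_s: 1.35
position: [335.0, -377.6, 231.3]
tool_rot: [0.988, 0.157, 0.0, -0.0]
ft_force: [-0.1, 0.2, -0.0]
grip_width: 0.004
finger_force: 0.0
```

Call:
jog_arm --plan "0 0 0 1 -0.43 0.5 1;0 0 0 1 -0.43 0.5 1;0 0 0 1 -0.43 0.5 1;0 0 0 1 -0.43 0.5 1;0 0 0 1 -0.43 0.5 1"

```text
time_s: 1.98
position: [416.5, -305.6, 181.1]
tool_rot: [0.988, 0.157, 0.0, 0.0]
ft_force: [0.2, -0.1, 0.9]
grip_width: -0.002
finger_force: 0.0
```

Call:
jog_arm --plan "0 0 0 1 -0.43 0.5 1;0 0 0 1 -0.43 0.5 1;0 0 0 1 -0.43 0.5 1;0 0 0 0 0 0 1"

```text
time_s: 2.48
position: [465.3, -262.3, 150.7]
tool_rot: [0.987, 0.158, -0.0, -0.0]
ft_force: [0.4, -0.5, 0.4]
grip_width: 0.002
finger_force: 0.0
```

```bash
python3 - <<'E'
from h import *
s=dict(np.load('top0.npz')); W,r,c=world(s)
# bowl rim: off-bar points above the tray at rim height, near bowl
m=(W[...,2]>46)&(W[...,2]<68)&(s['depth']>0);m[:195]=0;m[255:]=0;m[:,:190]=0;m[:,245:]=0
Q=W[m][:,:2]; 
for _ in range(8):
    A=np.c_[2*Q,np.ones(len(Q))];x=np.linalg.lstsq(A,(Q**2).sum(1),rcond=None)[0];cc=x[:2];rad=np.sqrt(x[2]+cc@cc)
    Q=Q[abs(np.hypot(*(Q-cc).T)-rad)<max(4,0)+0 ] if _>1 else Q[np.hypot(*(Q-cc).T)<75]
print(cc,rad,len(Q),'ellipse est',onplane(s,222,222,58))
ex=np.array([-.224,.975]);print('along +x',(cc-[531,165])@ex)
o=status.get_obs();print(o['position'],o['tool_rot'],o['time_s'],o['ft_force'])
E
```

```text
[523.16992198 194.48434937] 52.08498957975625 305 ellipse est [521.05005776 189.32320302  58.        ]
along +x 30.501178112159703
[ 465.25335156 -262.26262478  150.70741004] [ 9.87432677e-01  1.58038929e-01 -4.27095781e-04 -4.71101212e-04] 2.475 [ 0.41836974 -0.4572491   0.35168642]
```

Call:
jog_arm --plan "0 0 0 0.27 -0.06 0.5 1;0 0 -1 0 0 0.5 1;0 0 -1 0 0 0.5 1;0 0 -1 0 0 0.5 1;0 0 -1 0 0 0.5 1"

```text
time_s: 3.1
position: [469.2, -261.6, 100.8]
tool_rot: [0.933, 0.36, 0.0, 0.0]
ft_force: [0.3, 0.6, 0.3]
grip_width: 0.001
finger_force: 0.0
```

Call:
jog_arm --plan "0 0 -1 0 0 0.3 1;0 0 -1 0 0 0.3 1;0 0 -1 0 0 0.3 1;0 0 -1 0 0 0.3 1;0 0 -1 0 0 0.3 1"

```text
time_s: 3.72
position: [469.2, -261.7, 70.9]
tool_rot: [0.808, 0.589, 0.0, 0.0]
ft_force: [0.0, -0.3, 0.1]
grip_width: 0.001
finger_force: 0.0
```

Call:
jog_arm --plan "0 0 -1 0 0 0 1;0 0 -1 0 0 0 1;0 0 -1 0 0 0 1;0 0 -1 0 0 0 1;0 0 -1 0 0 0 1"

```text
time_s: 4.35
position: [469.2, -261.7, 71.1]
tool_rot: [0.628, 0.778, -0.0, 0.0]
ft_force: [0.8, -0.2, -0.4]
grip_width: 0.005
finger_force: 0.0
```

Call:
jog_arm --plan "0 0 -0.12 0 0 0 1;0 0 0 0 0 0 1"

```text
time_s: 4.6
position: [469.3, -261.6, 71.2]
tool_rot: [0.625, 0.781, -0.0, 0.0]
ft_force: [0.1, 0.1, -0.8]
grip_width: 0.002
finger_force: 0.0
```

Call:
jog_arm --plan "0 0 0 0.12 0.05 0.5 1;0 0 0 0 0 0.5 1;0 0 0 0 0 0.5 1;0 0 0 0 0 0 1"

```text
time_s: 5.1
position: [469.6, -258.7, 40.4]
tool_rot: [0.624, 0.781, -0.0, -0.001]
ft_force: [-1.4, 0.4, 1.9]
grip_width: -0.0
finger_force: 1.1
```

Call:
jog_arm --plan "0 0 0 0 0 0.15 1;0 0 0 0 0 0.1 1;0 0 0 0 0 0 1"

```text
time_s: 5.48
position: [469.9, -259.0, 36.4]
tool_rot: [0.624, 0.781, 0.0, 0.0]
ft_force: [-2.3, 0.7, 4.5]
grip_width: -0.001
finger_force: 2.3
```

Call:
jog_arm --plan "0 0 0 0 0 0.06 1;0 0 0 0 0 0 1"

```text
time_s: 5.72
position: [470.0, -259.0, 35.9]
tool_rot: [0.624, 0.781, 0.0, 0.0]
ft_force: [-5.6, 3.8, 13.3]
grip_width: 0.001
finger_force: 6.8
```

Call:
jog_arm --plan "0 0 0 0 0 0.05 1;0 0 0 0 0 0 1;0 0 0 0 0 0 1"

```text
time_s: 6.1
position: [470.1, -259.0, 35.7]
tool_rot: [0.624, 0.781, 0.0, 0.0]
ft_force: [-9.1, 6.4, 25.3]
grip_width: 0.002
finger_force: 12.3
```

The travel stopped hard at 35.9 and the force jumped from 4.5 N to 25 N, so the bell is fully down. I'm releasing it and checking that it springs back.

Call:
jog_arm --plan "0 0 0 0 0 -0.3 1;0 0 0 0 0 -0.5 1;0 0 0 0 0 -1 1;0 0 0 0 0 -1 1;0 0 0 0 0 -1 1"

```text
time_s: 6.72
position: [469.9, -258.9, 110.9]
tool_rot: [0.624, 0.781, -0.0, 0.0]
ft_force: [0.2, -0.8, 0.6]
grip_width: -0.003
finger_force: 0.0
```

Call:
jog_arm --plan "0 0 0 0 0 -1 1;0 0 0 0 0 -1 1;0 0 0 0 0 -1 0;0 0 0 0 0 -1 0;0 0 0 0 0 -1 0"

```text
time_s: 7.35
position: [469.8, -258.9, 211.0]
tool_rot: [0.624, 0.781, -0.0, 0.0]
ft_force: [-0.1, -0.2, -0.1]
grip_width: 0.64
finger_force: 0.0
```

Call:
jog_arm --plan "0 0 0 1 0.37 0 0;0 0 0 1 0.37 0 0;0 0 0 1 0.37 0 0;0 0 0 1 0.37 0 0;0 0 0 1 0.37 0 0"

```text
time_s: 7.98
position: [483.6, -151.4, 209.2]
tool_rot: [0.624, 0.781, -0.0, -0.001]
ft_force: [0.4, 0.4, 0.2]
grip_width: 1.003
finger_force: 0.0
```

Call:
jog_arm --plan "0 0 0 1 0.37 0 0;0 0 0 1 0.37 0 0;0 0 0 1 0.37 0 0;0 0 0 1 0.37 0 0;0 0 0 1 0.37 0 0"

```text
time_s: 8.6
position: [497.3, -45.7, 209.2]
tool_rot: [0.624, 0.781, -0.0, -0.001]
ft_force: [-0.2, 0.3, 0.2]
grip_width: 1.0
finger_force: 0.0
```

```bash
python3 - <<'E'
from h import *
s=snap('top');W,_,_=world(s);hsv=cv2.cvtColor(s['pixels'],cv2.COLOR_RGB2HSV)
red=((hsv[...,0]<6)|(hsv[...,0]>172))&(hsv[...,1]>150)&(hsv[...,2]>100);red[:232]=0;red[258:]=0;red[:,384:][:,28:]=0;red[:,:384]=0
print(red.sum(),np.median(W[red],0) if red.any() else None, status.get_obs()['position'])
m=(W[...,2]>120)&(W[...,2]<155)&(W[...,0]>480)&(W[...,0]<580)&(W[...,1]>40)&(W[...,1]<290)&(s['depth']>0)
print(cv2.minAreaRect(W[m][:,:2].astype(np.float32)),np.median(W[m],0))
E
```

```text
68 [ 469.46776106 -258.14016543   41.29927445] [497.51100466 -43.99144203 209.22156308]
((529.9933471679688, 165.21713256835938), (18.441329956054688, 240.10940551757812), 13.084872245788574) [528.84310868 165.51965882 144.92086158]
```

The button is back up (top at 41.3). On to the bar.

Call:
jog_arm --plan "0 0 0 1 0.39 0 0;0 0 0 1 0.39 0 0;0 0 0 1 0.39 0 0;0 0 0 1 0.39 0 0;0 0 0 1 0.39 0 0"

```text
time_s: 9.28
position: [513.3, 59.9, 209.3]
tool_rot: [0.624, 0.781, -0.0, -0.0]
ft_force: [0.5, 0.5, -0.4]
grip_width: 1.003
finger_force: 0.0
```

Call:
jog_arm --plan "0 0 0 1 0.39 0 0;0 0 0 1 0.39 0 0;0 0 0 1 0.39 0 0;0 0 0 1 0.39 0 0;0 0 -0.06 1 0.39 0 0"

```text
time_s: 9.9
position: [529.3, 166.0, 209.5]
tool_rot: [0.621, 0.783, -0.0, -0.0]
ft_force: [-0.7, -0.3, -0.4]
grip_width: 0.998
finger_force: 0.0
```

Call:
jog_arm --plan "0 0 0 0.15 0 0 0;0 0 0 0 0 0 0"

```text
time_s: 10.15
position: [528.9, 167.7, 209.8]
tool_rot: [0.622, 0.783, -0.0, -0.0]
ft_force: [0.5, 0.1, -0.3]
grip_width: 1.003
finger_force: 0.0
```

Call:
jog_arm --plan "0 0 0 0.2 0 0.95 0;0 0 0 0 0 0.95 0;0 0 0 0 0 0.95 0;0 0 0 0 0 0.95 0;0 0 0 0 0 0.9 0"

```text
time_s: 10.78
position: [528.2, 171.0, 115.4]
tool_rot: [0.622, 0.783, -0.0, 0.0]
ft_force: [0.1, 0.6, -0.5]
grip_width: 1.004
finger_force: 0.0
```

Call:
jog_arm --plan "0 0 0 0 0 0 0.5;0 0 0 0 0 0 0.7;0 0 0 0 0 0 0.75"

```text
time_s: 11.15
position: [528.5, 171.6, 116.9]
tool_rot: [0.622, 0.783, 0.0, 0.0]
ft_force: [0.2, -0.7, -0.2]
grip_width: 0.376
finger_force: 0.0
```

Call:
jog_arm --plan "0 0 0 0 0 0 0.8;0 0 0 0 0 0 0.8;0 0 0 0 0 0 0.83;0 0 0 0 0 0 1;0 0 0 0 0 0 1" --newtons 40

```text
time_s: 11.78
position: [528.6, 171.7, 116.5]
tool_rot: [0.622, 0.783, 0.0, 0.0]
ft_force: [5.5, 0.9, 3.5]
grip_width: 0.181
finger_force: 40.5
```

Call:
jog_arm --plan "0 0 0 0 0 0 1;0 0 0 0 0 0 1;0 0 0 0 0 0 1" --newtons 90

```text
time_s: 12.15
position: [528.6, 171.7, 116.6]
tool_rot: [0.622, 0.783, 0.001, 0.0]
ft_force: [4.2, 1.8, 5.6]
grip_width: 0.172
finger_force: 88.2
```

Gripped. I'm lifting gently, a small amount first to check the balance.

Call:
jog_arm --plan "0 0 0 0 0 -0.1 1;0 0 0 0 0 -0.2 1;0 0 0 0 0 -0.3 1;0 0 0 0 0 -0.15 1;0 0 0 0 0 0 1"

```text
time_s: 12.78
position: [528.2, 171.6, 131.3]
tool_rot: [0.622, 0.783, 0.0, 0.0]
ft_force: [-0.3, 0.1, -6.3]
grip_width: 0.17
finger_force: 87.8
```

```bash
cat > lv.py <<'E'
from h import *
o=status.get_obs();print(o['position'].round(1),o['ft_force'].round(2),o['moment'].round(3),o['grip_width'],R.from_quat(o['tool_rot']).as_matrix()[:,2].round(4))
ex=np.array([-.2263,.974])
for n in('top','scene'):
    s=snap(n);W,_,_=world(s);hsv=cv2.cvtColor(s['pixels'],cv2.COLOR_RGB2HSV)
    q=(W[...,:2]-[530,165.2]); a=q@ex; b=q@np.array([.974,.2263])
    m=(abs(a)<122)&(abs(b)<12)&(W[...,2]>115)&(W[...,2]<270)&(s['depth']>0)&(abs(a-6)>70)&(hsv[...,2]<130)&(hsv[...,0]<25)
    p=np.polyfit(a[m],W[...,2][m],1); print(n,m.sum(),'slope deg',np.degrees(np.arctan(p[0])).round(2),'z',p[1].round(1),[np.median(W[...,2][m&(k*a>0)]).round(1) for k in(-1,1)])
    cv2.imwrite(f'pics/{n}_{o["time_s"]:.1f}.png',s['pixels'][...,::-1])
E
python3 lv.py
```

```text
[528.2 171.6 131.3] [-0.32  0.12 -6.28] [ 0.012 -0.025  0.046] 0.16999422261772515 [ 2.e-04  1.e-04 -1.e+00]
top 166 slope deg 1.49 z 161.7 [np.float64(159.9), np.float64(nan)]
scene 268 slope deg -0.68 z 151.7 [np.float64(153.8), np.float64(152.8)]
  return _methods._mean(a, axis=axis, dtype=dtype,
  ret = ret.dtype.type(ret / rcount)
```

The load is 6.3 N with almost no moment, so it is balanced. Continuing the lift.

Call:
jog_arm --plan "0 0 0 0 0 -0.4 1;0 0 0 0 0 -0.6 1;0 0 0 0 0 -0.6 1;0 0 0 0 0 -0.6 1;0 0 0 0 0 -0.6 1"

```text
time_s: 13.5
position: [528.2, 171.6, 188.1]
tool_rot: [0.622, 0.783, 0.0, 0.0]
ft_force: [-0.2, 0.7, -5.2]
grip_width: 0.173
finger_force: 88.0
```

Call:
jog_arm --plan "0 0 0 0 0 -0.6 1;0 0 0 0 0 -0.5 1;0 0 0 0 0 -0.3 1;0 0 0 0 0 -0.15 1;0 0 0 0 0 0 1"

```text
time_s: 14.12
position: [528.2, 171.6, 218.0]
tool_rot: [0.622, 0.783, -0.0, -0.0]
ft_force: [-0.3, -0.6, -5.9]
grip_width: 0.173
finger_force: 88.0
```

Call:
jog_arm --plan "0 0 0 0 0 0 1;0 0 0 0 0 0 1;0 0 0 0 0 0 1;0 0 0 0 0 0 1"

```text
time_s: 14.62
position: [528.2, 171.6, 218.0]
tool_rot: [0.622, 0.783, -0.0, -0.0]
ft_force: [-0.1, -0.3, -4.7]
grip_width: 0.166
finger_force: 88.0
```

```bash
python3 lv.py 2>/dev/null; ls pics
```

```text
[528.2 171.6 218. ] [-0.12 -0.33 -4.68] [ 0.05  -0.017  0.015] 0.16644863334838642 [-1.e-04 -1.e-04 -1.e+00]
top 243 slope deg 2.76 z 246.9 [np.float64(246.6), np.float64(247.6)]
scene 316 slope deg -3.57 z 231.4 [np.float64(240.7), np.float64(236.7)]
c1.png
scene0.png
scene_12.8.png
scene_14.6.png
top0.png
top_12.8.png
top_14.6.png
```

View pics/scene_14.6.png

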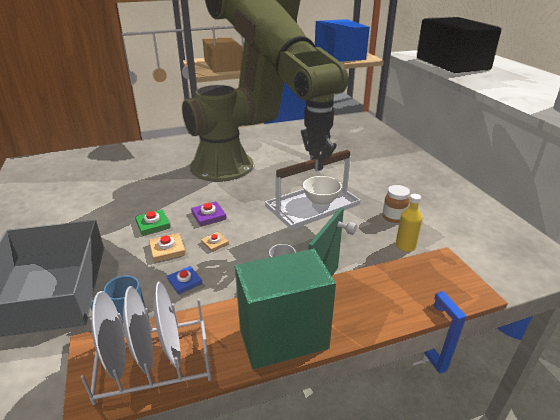

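View pics/top_14.6.png

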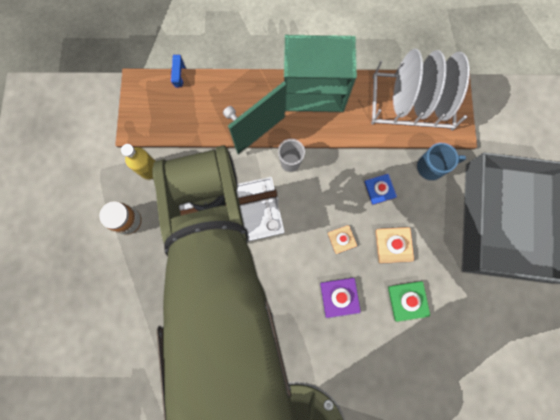

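The scene view shows the carrier held under the gripper with its bar at about (315,165), the bowl at (322,188) and nothing else moved. The top view shows the spoon still in it at (272,215). I'm checking level from the bar's slope, against the resting image as a baseline.

```bash
python3 - <<'E'
from h import *
ex=np.array([-.2263,.974]);ey=np.array([.974,.2263])
def run(s,tag,dz):
    W,r,c=world(s);hsv=cv2.cvtColor(s['pixels'],cv2.COLOR_RGB2HSV)
    t=(([530,165.2]-c[:2])@ey)/(r[...,:2]@ey); P=c+r*t[...,None]
    a=(P[...,:2]-[530,165.2])@ex; z=P[...,2]-dz
    m=(abs(a)<118)&(abs(a-6)>40)&(z>110)&(z<165)&(hsv[...,2]<125)&(hsv[...,1]>70)&((hsv[...,0]<20)|(hsv[...,0]>170))
    A=[];Z=[]
    for k in np.arange(-115,116,6):
        b=m&(abs(a-k)<3)
        if b.sum()>8: A.append(k);Z.append((z[b].min()+z[b].max())/2)
    # robust line
    A=np.array(A);Z=np.array(Z);p=cv2.fitLine(np.c_[A,Z].astype(np.float32),cv2.DIST_HUBER,0,.01,.01).ravel()
    print(tag,len(A),'slope deg',np.degrees(np.arctan(p[1]/p[0])).round(2),'z at 0',(p[3]-p[2]*p[1]/p[0]+dz).round(1))
run(dict(np.load('scene0.npz')),'rest',0)
run(snap('scene'),'now',101.4)
E
```

```text
rest 18 slope deg -0.06 z at 0 134.1
now 23 slope deg 0.15 z at 0 236.7
```

The bar is level to within 0.2° and lifted about 101–102 mm. I'll add a small margin, let it settle and hand in.

Call:
jog_arm --plan "0 0 0 0 0 -0.05 1;0 0 0 0 0 -0.05 1;0 0 0 0 0 0 1;0 0 0 0 0 0 1;0 0 0 0 0 0 1"

```text
time_s: 15.4
position: [528.2, 171.6, 220.0]
tool_rot: [0.622, 0.783, -0.0, -0.0]
ft_force: [0.6, 0.2, -4.8]
grip_width: 0.17
finger_force: 88.0
```

Call:
jog_arm --plan "0 0 0 0 0 0 1;0 0 0 0 0 0 1;0 0 0 0 0 0 1;0 0 0 0 0 0 1"

```text
time_s: 15.9
position: [528.2, 171.6, 220.1]
tool_rot: [0.622, 0.783, -0.0, 0.0]
ft_force: [0.2, 0.2, -5.0]
grip_width: 0.167
finger_force: 88.0
```

```bash
python3 -c "
from h import *
print(ticket.close_job())"
```

```text
the job is handed in; nothing more can be done
None
```

Job handed in at about 16 s: I pressed the bell fully down and saw it spring back, then lifted the carrier about 103 mm by its bar with the bowl and teaspoon in it, and it is held there level and still.

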